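Seat the chamber cover plate on its three locating pins

TASK

Pick up the aluminium cover plate by its bar handle and lay it level on the tips of the three pins of the sample station's carriage, about two centimetres from the middle of the housing towards the end nearer the robot (the end with the pair of pins). Then slide it gently the other way, towards the single pin, until its three holes drop over the pins and it lies flush on the carriage. The carriage may be clamped up to a centimetre and a half off the middle, so feel for the place; do not press or shove hard, leave the bottle, the jar and the spanner where they are, and let go at the end.

Things in the scene. Friction and masses are not known exactly. Their poses are not given: they have to be found in the camera images.
- plate_handle (a point): Centre of the bar handle of the loose aluminium cover plate. The handle stands upright in the middle of the plate's top: 14 (x) x 60 (y) x 40 mm high, gripped across x. This point is half-way up the bar: 28 mm above the plate's underside, 20 mm above its top face. z up as it lies. The plate starts flat on the bench beside the station, turned up to 0.5 rad.
- plate: The cover plate itself, 180 (x) x 110 (y) x 8 mm, 0.3 to 0.55 kg with its handle; origin at the centre of its underside, axes as the handle's. Three through holes, 13 mm in diameter, at (-45,-38), (-45,+38) and (+42,0) mm (x, y), so it fits only with its x axis along the station's +x. Resting on the pin tips it slides under its own weight (friction 1 to 6 N).
- station: Fixed sample station: low white housing 240 (x) x 170 (y) x 50 mm with a blue line around it, black display on its -x side; x along the rails on top. Origin at the centre of its underside, on the bench; yaw up to 0.45 rad. On the rails a dark steel carriage, 188 x 116 x 10 mm, is clamped, its middle anywhere from -14 to +14 mm along x from the housing's (not measured); in y it is exact.
- station_seat (a point): Point above the housing's middle, level with the carriage's upper face (the seat), 60 mm over the bench; axes as the station's. Three steel pins at (-45,-38), (-45,+38), (+42,0) mm from the CARRIAGE's middle, 10 mm in diameter, 7 mm high, upper 2.5 mm tapered to 6 mm. Plate underside: 7 mm above the seat on the tips (steady with the plate up to 38 mm to -x of the carriage), 0 when home; it drops by itself.
- reagent_center (a point): Bystander: centre of the amber glass bottle, 60 mm in diameter, 130 mm high, at the far edge of the work; z up.
- jar_center (a point): Bystander: centre of the squat white plastic jar, 64 mm in diameter, 75 mm high, at the far edge of the work; z up.
- spanner_grip (a point): Bystander: point on the shank of a 140 mm steel spanner lying flat at the left (+y) of the work, along its own x axis.
Not all that is in view belongs to the job. Of the things that look like the plate, the middle-sized one is meant.

How it is judged:
On the way:
1. the plate rests level on the pin tips, 15 mm or more from the middle of the housing towards the end with the pair of pins (-x) (x of plate_handle in the frame of station_seat between -0.035 and -0.015 m and y of plate_handle in the frame of station_seat between -0.01 and 0.01 m and z of plate_handle in the frame of station_seat between 0.033 and 0.037 m and angle between plate_handle's own z axis and vertical below 0.03 rad and contact force between plate and station above 0.5 N), for 0.2 s.
At the end, for the whole second after the job is handed in: The plate lies flush on the carriage with its three holes over the three pins: its handle's centre 26 to 29.5 mm above the seat, within 18 mm along x and 4 mm along y of the middle of the housing, turned less than 0.06 rad from the station and tilted less than 0.02 rad, at rest and released (z of plate_handle in the frame of station_seat between 0.026 and 0.0295 m and x of plate_handle in the frame of station_seat between -0.018 and 0.018 m and y of plate_handle in the frame of station_seat between -0.004 and 0.004 m and angle between the x axis of plate_handle and the x axis of station_seat, either way round below 0.06 rad and angle between plate_handle's own z axis and vertical below 0.02 rad and linear speed of plate below 0.01 m/s); the robot touches nothing.
It fails at once if the plate is pressed, shoved or dropped on the station with more than 40 N (contact force between plate and station above 40 N).
It fails at once if the bottle is moved more than 20 mm (distance of reagent_center from where it was at the start of the episode above 0.02 m).
It fails at once if the jar is moved more than 20 mm (distance of jar_center from where it was at the start of the episode above 0.02 m).
It fails at once if the spanner is moved more than 20 mm (distance of spanner_grip from where it was at the start of the episode above 0.02 m).
It also fails if it takes over 54 s, if anything falls off the work surface, if the arm or the gripper's body presses on something with over 40 N, if the wrist force passes 120 N, or if a joint passes its speed limit or range.

ROBOT

A 6-joint arm with a two-finger parallel gripper is mounted at the origin on the work surface. World frame = base frame: x ahead of the robot, y to its left, z up, the work surface at z = 0. Lengths are in m, angles in rad, forces in N, time in s.
With the tool pointing down it reaches from about 0.35 to 0.775 m from the base axis. Payload 5.5 kg.
Tool frame: the origin (TCP) lies on the centre line of the jaws, within the pads' length; the fingertips stand 11 mm ahead of it and the grasp point (between the pads) lies 8 mm behind it (env.nose_length is the distance from the TCP to the fingertips, in m); x points along the fingers, z is the direction in which the jaws open and shut, and the axes are right-handed (so a half turn about x gives the same grasp; the last joint's range is limited). The gripper opens to 85 mm and grips with 20 to 120 N. Pads are 22 mm wide; open, the fingers measure 114 mm over their backs; the gripper's body (76 mm by 85 mm) begins 54 mm behind the grasp point. The pads swing forward as they close: fully open they stand 13 mm farther back than shut.
Start: joints at [-1.478, 0.313, 0.046, 1.304, 0, 1.431], TCP at [0.133, -0.56, 0.242] pointing down, gripper open.
Joint ranges: [-2.76, 2.76], [-0.86, 1.69], [-1.03, 1.26], [-2.2, 2.34], [-1.47, 1.5], [-3.14, 3.14]. Speed limits (rad/s): [2.57, 2.57, 3.14, 3.14, 3.14, 3.14].

INTERFACE

Orientations are given as a unit quaternion [w, x, y, z].
In Python, from workcell import env gives the robot as it stands. The module is installed in compiled form; this text tells all that it offers.
- The arm moves only by the tool step_arm, never from a script. Its argument "moves" is a list that holds one entry, the list of rows, each a list of 7 numbers: the turn, a rotation vector about the tool's x, y, z in rad, then the shift along the tool's x, y, z in m, then the opening, from 0 (shut) to 1 (fully open). In form: [[[rx, ry, rz, tx, ty, tz, grip], ...]]. A call has 1 to 12 rows; each row is the pose to reach, as a shift and turn from the pose measured when the call began, along the tool's axes at that moment; what a row does not reach only later rows make up. A row lasts 1/10 s, in which the tool goes at most 50 mm and 8.59 degrees, less where a joint would pass 70% of its speed; a pose out of reach is approached as far as the arm can. A call with a gripper value outside its range is refused whole. The fingers move at their own pace and stop on an object; "force" is the grip in N (left out, the last holds). Time passes only in rows, so rows that repeat a pose let the fingers close. It gives the time, the measured TCP pose, the force and the opening at its end, in the units of the state.
- env.get_state(): the state, without advancing time (a new reading comes with each control period).
- env.read_camera(name): name is "side" or "top" or "wrist"; returns (picture, depth): 400x640x3 uint8, red, green, blue; 400x640 float32, m along the optical axis (not along the pixel's ray), 0 where there is no reading.
- env.get_calibration(name): a dict with "mtx" (3x3 intrinsics, pixels), "camera_from_world" (4x4, takes a point from world to camera coordinates); the wrist camera has in their place "T_tool_cam" (4x4, takes a point from camera to tool coordinates, whose origin is the TCP and whose axes are the tool frame's). Camera axes: x right, y down, z forward; pixel columns grow to the right and rows downward; lengths in m; the calibration is good to about 2 mm. A picture is of the moment at which its call begins: read the wrist's pose just before it. get_calibration takes no time and is no camera call.
- env.hand_in(): hands the job in, once; it reports no verdict.
Trained networks look in the newest picture that a camera, given by its name, has taken for a name from the list of things; names that differ only in an ending like _2 or _b are one class to them, and where a whole thing is asked for, a point or a joint stands for the part that bears it (a point fixed in the world has none). Each returns a list of dicts, best first, with "confidence" (0 to 1); they miss things now and then, are a little off and sometimes report something else, mostly with a low value. They report only what shows in the picture. A call takes as long as a camera call. They do not tell look-alikes from the thing itself.
- env.boxes_of(camera, thing): "uv" ([column, row] in pixels, amid what is visible of it).
- env.silhouettes(camera, thing): "mask" (400x640 bool, what is visible of it) and "uv" ([column, row] in pixels, amid what is visible of it).
The state is a dict: "clock": time; "joint_pos": joint angles; "qvel": joint speeds; "tau": joint torques, N m; "tcp_pos": TCP position; "orientation": TCP orientation; "wrist_force": force on the tool from outside, world axes, zero at the start; "ft_torque": the same for the moment, N m; "finger_gap": finger opening in m.
Only numpy, scipy, OpenCV 4.12 (cv2) and the standard library are available. Lean on these libraries where they do the work, as an engineer would, in place of code of your own. Each camera call takes 0.05 s, during which the arm holds its last target.

## Working session

There is one attempt and no reset: what is moved stays moved. The work goes in short steps, Python scripts to look and compute and a tool call to move; the robot and the scene stay as the last step left them, time stands still between calls to the robot, and variables do not carry over. Pictures are saved under pics/ and viewed, and the job is handed in when it is done.

Besides the shell and the picture viewer there is one more tool, called after "Request:" as name([rows], argument=value, ...), one row to a line, values as JSON. step_arm: Moves the arm, as the interface text tells. Its arguments: {"type":"object","properties":{"moves":{"type":"array","items":{"type":"array","items":{"type":"array","items":{"type":"number"}}}},"force":{"type":"number"}},"required":["moves"]}

```bash
mkdir -p pics
python3 - <<'E'
from workcell import env
import cv2, numpy as np
s=env.get_state(); print({k:np.round(v,3) for k,v in s.items()}); print(env.nose_length)
for c in ["top","side"]:
    im,d=env.read_camera(c); cv2.imwrite(f"pics/{c}0.png",im[:,:,::-1]); np.save(f"{c}0_d.npy",d)
    cal=env.get_calibration(c); print(c,np.round(cal["mtx"],1),np.round(cal["camera_from_world"],3))
    for t in ["plate","station","plate_handle","reagent_center","jar_center","spanner_grip"]:
        r=env.boxes_of(c,t); print(t,[(np.round(x["uv"]).tolist(),round(x["confidence"],2)) for x in r])
print(np.round(env.get_calibration("wrist")["T_tool_cam"],3), env.get_state()["clock"])
E
```

```text
{'clock': np.float64(0.0), 'joint_pos': array([-1.478,  0.314,  0.045,  1.304,  0.   ,  1.431]), 'qvel': array([-0.001,  0.002, -0.   ,  0.   ,  0.   ,  0.002]), 'tau': array([ 1.0000e-03, -4.8063e+01,  2.9853e+01,  1.9000e-02, -0.0000e+00,
        0.0000e+00]), 'tcp_pos': array([ 0.133, -0.559,  0.241]), 'orientation': array([ 0.554,  0.439,  0.555, -0.438]), 'wrist_force': array([ 0.069, -0.031, -0.471]), 'ft_torque': array([-0.016,  0.011, -0.038]), 'finger_gap': np.float64(0.085)}
0.011
top [[402.4   0.  315.8]
 [  0.  402.4 209.2]
 [  0.    0.    1. ]] [[-0.017 -1.     0.012  0.11 ]
 [-0.997  0.017 -0.075  0.567]
 [ 0.075 -0.013 -0.997  0.849]
 [ 0.     0.     0.     1.   ]]
plate [([315.0, 316.0], 0.94), ([196.0, 328.0], 0.86), ([290.0, 225.0], 0.56)]
station [([437.0, 244.0], 0.72), ([388.0, 114.0], 0.22)]
plate_handle [([313.0, 319.0], 0.93), ([198.0, 328.0], 0.89), ([289.0, 219.0], 0.57)]
reagent_center [([304.0, 115.0], 0.82)]
jar_center [([388.0, 113.0], 0.87)]
spanner_grip [([178.0, 209.0], 0.57)]
side [[392.1   0.  325.8]
 [  0.  392.1 197.4]
 [  0.    0.    1. ]] [[ 0.939 -0.343 -0.013 -0.488]
 [-0.273 -0.723 -0.635  0.276]
 [ 0.208  0.6   -0.773  0.66 ]
 [ 0.     0.     0.     1.   ]]
plate [([198.0, 166.0], 0.84), ([228.0, 256.0], 0.84), ([317.0, 203.0], 0.76)]
station [([350.0, 342.0], 0.8)]
plate_handle [([197.0, 167.0], 0.84), ([225.0, 252.0], 0.71), ([312.0, 202.0], 0.59)]
reagent_center [([419.0, 168.0], 0.62), ([350.0, 342.0], 0.61)]
jar_center [([458.0, 239.0], 0.56)]
spanner_grip [([291.0, 132.0], 0.65)]
[[ 0.    -0.317  0.948 -0.132]
 [-0.    -0.948 -0.317  0.08 ]
 [ 1.    -0.    -0.     0.001]
 [ 0.     0.     0.     1.   ]] 0.7
```

View pics/top0.png

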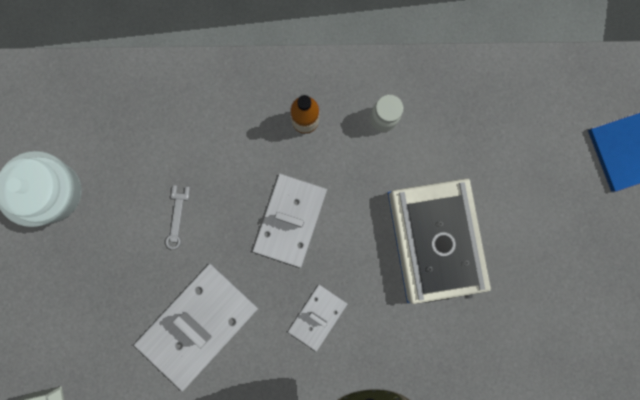

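View pics/side0.png

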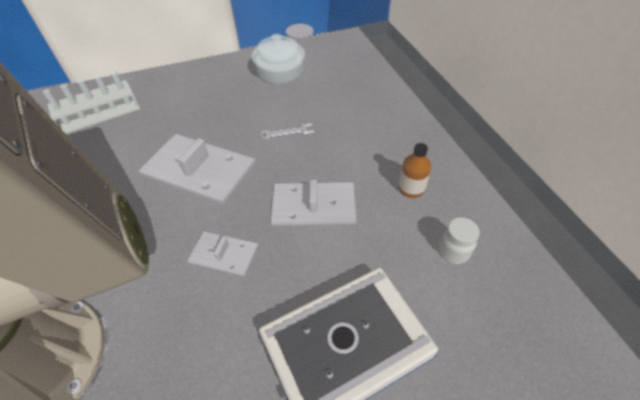

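The top picture shows three look-alike plates: small at (318,318), large at (196,328) and middle-sized at (290,221). The middle-sized one is the one meant. The station is at (440,242), with its pin pair at the lower end. I'll measure their sizes to confirm.

```bash
cat > h.py <<'E'
import numpy as np, cv2
from workcell import env
from scipy.spatial.transform import Rotation as R
def q2R(q): return R.from_quat([q[1],q[2],q[3],q[0]]).as_matrix()
def wTc(c,s=None):
    cal=env.get_calibration(c)
    if c!="wrist": return np.linalg.inv(cal["camera_from_world"]),cal["mtx"]
    s=s or env.get_state(); T=np.eye(4);T[:3,:3]=q2R(s["orientation"]);T[:3,3]=s["tcp_pos"]
    return T@cal["T_tool_cam"],cal["mtx"]
def cloud(d,T,K):
    v,u=np.mgrid[0:d.shape[0],0:d.shape[1]]
    P=np.stack([(u-K[0,2])/K[0,0]*d,(v-K[1,2])/K[1,1]*d,d],-1)
    return P@T[:3,:3].T+T[:3,3]
def onplane(uv,T,K,z):
    r=T[:3,:3]@np.array([(uv[0]-K[0,2])/K[0,0],(uv[1]-K[1,2])/K[1,1],1.]); t=(z-T[2,3])/r[2]
    return T[:3,3]+t*r
def proj(P,T,K):
    p=np.linalg.inv(T)@np.append(P,1); q=K@p[:3]; return q[:2]/q[2]
E
python3 - <<'E'
from h import *
for c in ["top","side"]:
    im=cv2.imread(f"pics/{c}0.png"); d=np.load(f"{c}0_d.npy"); T,K=wTc(c); P=cloud(d,T,K)
    env.read_camera(c)
    for t in ["plate","station","plate_handle"]:
        for r in env.silhouettes(c,t):
            m=r["mask"]&(d>0); pts=P[m]; z=pts[:,2]
            rect=cv2.minAreaRect(pts[:,:2].astype(np.float32)*1000)
            print(c,t,round(r["confidence"],2),np.round(r["uv"]),m.sum(),np.round(np.percentile(z,[2,25,50,75,98])*1000,1),"rect",np.round(rect[0],1),np.round(rect[1],1),round(rect[2],1))
im=cv2.imread("pics/top0.png")
cv2.imwrite("pics/crop0.png",cv2.resize(im[160:320,230:510],None,fx=2.8,fy=2.8,interpolation=cv2.INTER_CUBIC))
E
```

```text
top plate 0.64 [196. 326.] 7382 [ 7.  10.1 11.2 12.5 62.8] rect [320.9 363.5] [144.8 241.8] 46.9
top plate 0.57 [290. 223.] 3976 [ 4.9  7.3  8.4  9.5 48.5] rect [546.  159.2] [111.2 180.9] 70.6
top station 0.71 [440. 243.] 9533 [29.5 50.5 58.2 60.3 62.9] rect [ 492.7 -157.8] [248.6 171.6] 8.2
top plate_handle 0.82 [316. 319.] 1949 [ 1.9  4.9  6.1  7.1 32.8] rect [334.2 101.4] [ 76.  122.7] 55.4
top plate_handle 0.81 [289. 222.] 3977 [ 5.   7.3  8.4  9.5 48.5] rect [546.6 157.9] [109.4 179. ] 70.7
top plate_handle 0.67 [198. 326.] 7386 [ 6.8 10.1 11.2 12.5 62.8] rect [321.8 361.7] [145.3 238.3] 46.4
side plate 0.94 [223. 253.] 2010 [ 0.8  5.   6.   6.9 32.4] rect [334.2 101.5] [ 78.9 125.7] 54.8
side plate 0.82 [198. 166.] 4507 [ 2.  10.2 11.2 12.4 62.6] rect [321.6 365.9] [155.7 246.5] 46.7
side plate 0.58 [316. 205.] 3313 [ 3.2  7.3  8.2  9.2 48. ] rect [545.8 155.1] [113.4 179.9] 70.6
side station 0.57 [351. 344.] 15022 [36.6 50.8 58.9 60.3 62.2] rect [ 503.2 -149.7] [260.1 191.4] 8.4
side station 0.46 [318. 204.] 3227 [ 3.1  7.3  8.2  9.2 48.1] rect [547.8 159.6] [123.5 177.9] 70.2
side plate_handle 0.95 [315. 205.] 3420 [ 1.   7.2  8.2  9.1 48. ] rect [547.3 161.4] [126.3 185.4] 70.6
side plate_handle 0.7 [197. 166.] 4514 [ 2.2 10.2 11.2 12.4 62.6] rect [322.  365.2] [154.6 246.1] 45.9
side plate_handle 0.65 [222. 256.] 2054 [ 0.3  4.9  6.   6.9 32.3] rect [334.7 102.1] [ 81.8 127.5] 55.6
```

View pics/crop0.png

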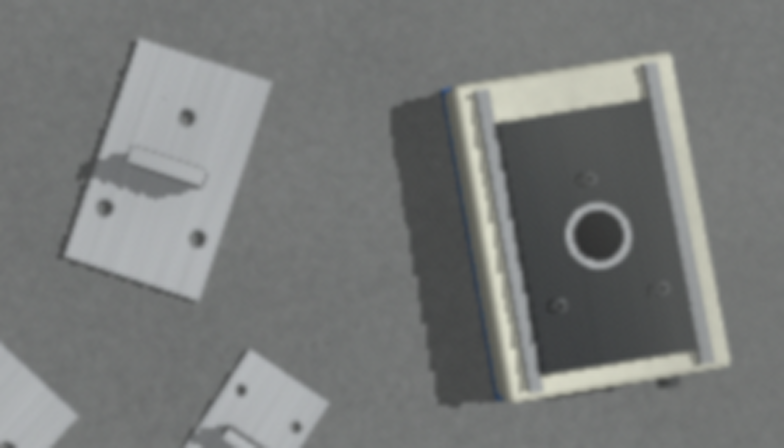

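The middle plate measures 111 x 181 mm, top face at about 8 mm and bar top at 48 mm, so it fits the description. The others are 145x242 and 76x123. Next I'll work out the handle pose and the moves.

```bash
cat >> h.py <<'E'
def target(yaw,flip=0):
    z=np.array([np.cos(yaw+flip*np.pi),np.sin(yaw+flip*np.pi),0]); x=np.array([0,0,-1.]); y=np.cross(z,x)
    return np.stack([x,y,z],1)
def rel(p,yaw,flip=0,s=None):
    s=s or env.get_state(); R0=q2R(s["orientation"]); 
    rv=R.from_matrix(R0.T@target(yaw,flip)).as_rotvec(); t=R0.T@(np.array(p)-s["tcp_pos"])
    return np.round(np.r_[rv,t],4)
E
python3 - <<'E'
from h import *
s=env.get_state(); R0=q2R(s["orientation"]); print(np.round(R0,3))
for c in ["top","side"]:
    d=np.load(f"{c}0_d.npy"); T,K=wTc(c); P=cloud(d,T,K)
    D=np.hypot(P[...,0]-.546,P[...,1]-.158)
    m=(d>0)&(D<.045)&(P[...,2]>.044); q=P[m]; print(c,"bar top",m.sum(),np.round(q.mean(0),4),cv2.minAreaRect(q[:,:2].astype(np.float32)*1000))
    m=(d>0)&(D<.12)&(P[...,2]>.005)&(P[...,2]<.012); q=P[m]; print("face",np.round(q.mean(0),4),cv2.minAreaRect(q[:,:2].astype(np.float32)*1000))
    D=np.hypot(P[...,0]-.493,P[...,1]+.158)
    m=(d>0)&(D<.16)&(P[...,2]>.045); q=P[m]; print("housing",np.round(q.mean(0),4),cv2.minAreaRect(q[:,:2].astype(np.float32)*1000))
# pins by hand pick from crop
T,K=wTc("top")
f=lambda u,v:(u/2.8+230-.32,v/2.8+160-.32)
pp=[onplane(f(*x),T,K,.065) for x in [(587,178),(558,305),(660,288)]]
print(np.round(pp,4)); m=(pp[1]+pp[2])/2; dd=pp[0]-m; print("pin yaw",np.arctan2(dd[1],dd[0]),np.linalg.norm(dd),np.linalg.norm(pp[1]-pp[2]), "carriage mid",m+dd*45/87)
for fl in (0,1): print(fl,rel([.40,-.13,.25],.15,fl))
E
```

```text
[[ 0.     0.973  0.231]
 [-0.     0.231 -0.973]
 [-1.    -0.     0.   ]]
top bar top 196 [0.5467 0.1577 0.048 ] ((546.7105102539062, 157.6580047607422), (58.85783386230469, 14.003986358642578), 70.50324249267578)
face [0.5462 0.158  0.0083] ((548.4755249023438, 173.6524658203125), (140.95118713378906, 187.39320373535156), 70.82648468017578)
housing [ 0.4961 -0.1543  0.0564] ((496.9995422363281, -157.2167510986328), (239.29225158691406, 169.7271270751953), 8.298605918884277)
side bar top 148 [0.545  0.1529 0.0479] ((545.4481811523438, 155.1679229736328), (61.32737731933594, 12.989068984985352), 71.0787582397461)
face [0.5448 0.1514 0.0082] ((545.8602905273438, 155.36276245117188), (113.59322357177734, 179.99082946777344), 70.79512023925781)
housing [ 0.4945 -0.1653  0.0567] ((495.45733642578125, -160.9449005126953), (240.40118408203125, 169.249267578125), 8.188264846801758)
[[ 0.532  -0.1518  0.065 ]
 [ 0.4401 -0.1269  0.065 ]
 [ 0.451  -0.2019  0.065 ]]
pin yaw 0.14473102104567895 0.08730899429318115 0.07574026879567188 carriage mid [ 0.49026832 -0.15786408  0.065     ]
0 [-1.488e+00  1.000e-04  1.000e-04 -7.700e-03  3.592e-01 -3.563e-01]
1 [ 1.6536e+00  1.0000e-04 -1.0000e-04 -7.7000e-03  3.5920e-01 -3.5630e-01]
```

Run:
```python
from h import *
print(rel([.495,-.158,.25],.1445,0))
```

```text
[-1.4825e+00  1.0000e-04  1.0000e-04 -7.7000e-03  4.4520e-01 -3.0710e-01]
```

Request:
step_arm([
  [[-1.482,0,0,-0.008,0.445,-0.307,1],[-1.482,0,0,-0.008,0.445,-0.307,1],[-1.482,0,0,-0.008,0.445,-0.307,1],[-1.482,0,0,-0.008,0.445,-0.307,1],[-1.482,0,0,-0.008,0.445,-0.307,1],[-1.482,0,0,-0.008,0.445,-0.307,1],[-1.482,0,0,-0.008,0.445,-0.307,1],[-1.482,0,0,-0.008,0.445,-0.307,1],[-1.482,0,0,-0.008,0.445,-0.307,1],[-1.482,0,0,-0.008,0.445,-0.307,1],[-1.482,0,0,-0.008,0.445,-0.307,1],[-1.482,0,0,-0.008,0.445,-0.307,1]],
])

```text
clock: 2.3
tcp_pos: [0.4975, -0.1545, 0.2503]
orientation: [0.706, -0.053, 0.705, 0.053]
wrist_force: [-1.4, -0.0, 0.4]
finger_gap: 0.0853
```

Run:
```python
from h import *
env.read_camera("wrist")
s=env.get_state(); print(s["tcp_pos"],np.abs(s["qvel"]).max(), s["joint_pos"].round(2))
im,d=env.read_camera("wrist"); np.savez("w1.npz",im=im,d=d,p=s["tcp_pos"],q=s["orientation"]); cv2.imwrite("pics/w1.png",im[:,:,::-1])
print(env.get_calibration("wrist")["mtx"])
T,K=wTc("wrist",s); P=cloud(d,T,K)
D=np.hypot(P[...,0]-.493,P[...,1]+.158)
m=(d>0)&(D<.16)&(P[...,2]>.040)&(P[...,2]<.08); q=P[m]; print("housing",np.round(np.percentile(q[:,2],[5,25,50,75,95]),4),cv2.minAreaRect(q[:,:2].astype(np.float32)*1000))
```

```text
[ 0.49605143 -0.15614156  0.25017196] 0.05809303029049134 [-0.46  0.2  -0.08  1.29 -0.    0.96]
[[342.3825862    0.         323.45726012]
 [  0.         342.3825862  197.65398704]
 [  0.           0.           1.        ]]
housing [0.0494 0.0513 0.06   0.061  0.0619] ((493.2177734375, -161.62271118164062), (248.25634765625, 168.78192138671875), 8.165114402770996)
```

View pics/w1.png

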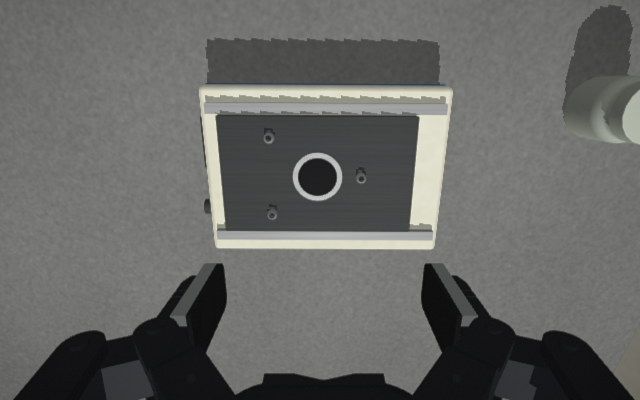

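Run:
```python
from h import *
z=np.load("w1.npz"); im=z["im"][:,:,::-1]
cv2.imwrite("pics/w1c.png",cv2.resize(im[75:255,190:460],None,fx=2.9,fy=2.9,interpolation=cv2.INTER_CUBIC))
for (u,v) in [(268,135),(272,212),(361,175)]:
    cv2.imwrite
c=[cv2.resize(im[v-16:v+16,u-16:u+16],None,fx=8,fy=8,interpolation=cv2.INTER_CUBIC) for u,v in [(268,135),(272,212),(361,175)]]
cv2.imwrite("pics/w1p.png",np.hstack(c))
```

```text
(no output)
```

View pics/w1p.png

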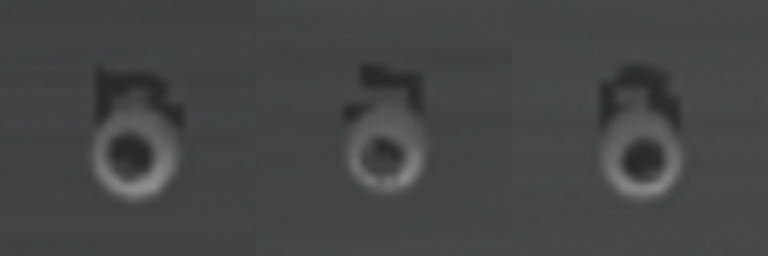

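Run:
```python
from h import *
z=np.load("w1.npz"); s={"tcp_pos":z["p"],"orientation":z["q"]}
T,K=wTc("wrist",s)
pp=[onplane(x,T,K,.067) for x in [(360.8,178.4),(271.4,215.2),(267.9,137.7)]]
print(np.round(pp,4)); m=(pp[1]+pp[2])/2; dd=pp[0]-m; print("pin yaw",np.arctan2(dd[1],dd[0]),np.linalg.norm(dd),np.linalg.norm(pp[1]-pp[2]), "carriage mid",m+dd*45/87)
e=pp[2]-pp[1]; print("yaw by pair",np.arctan2(-e[0],e[1]))
# corners of housing top z=.05 and carriage top z .06
P=cloud(z["d"],T,K)
yaw=.1445; ax=np.array([np.cos(yaw),np.sin(yaw)]); ay=np.array([-ax[1],ax[0]])
q=P[(z["d"]>0)&(P[...,2]>.046)&(P[...,2]<.053)&(np.hypot(P[...,0]-.493,P[...,1]+.158)<.155)]
for a in(ax,ay):
    t=q[:,:2]@a; print(np.percentile(t,[0.1,.5,1,2,98,99,99.5,99.9]).round(4))
print("carriage mid in ax,ay",(m+dd*45/87)[:2]@ax,(m+dd*45/87)[:2]@ay)
print(rel([.546,.157,.20],-.339,0))
```

```text
[[ 0.5309 -0.1568  0.067 ]
 [ 0.4504 -0.2069  0.067 ]
 [ 0.4396 -0.1314  0.067 ]]
pin yaw 0.14256299275808007 0.08685426311303274 0.07632017450302346 carriage mid [ 0.48944467 -0.1627553   0.067     ]
yaw by pair 0.14220321684628778
[0.3495 0.3507 0.3512 0.352  0.5854 0.5863 0.5868 0.5877]
[-0.3148 -0.3144 -0.314  -0.313  -0.1479 -0.1475 -0.1472 -0.1467]
carriage mid in ax,ay 0.46090730638595856 -0.23153795439177333
[ 4.855e-01 -5.000e-04  4.000e-04  5.000e-02  3.035e-01  9.620e-02]
```

The pins came out at spacings of 86.9 and 76.3 mm (they should be 87 and 76), with yaw 0.1425. The carriage sits about 8 mm towards −x from the housing middle. Next I'll look at the plate.

Request:
step_arm([
  [[0.485,0,0,0.05,0.304,0.096,1],[0.485,0,0,0.05,0.304,0.096,1],[0.485,0,0,0.05,0.304,0.096,1],[0.485,0,0,0.05,0.304,0.096,1],[0.485,0,0,0.05,0.304,0.096,1],[0.485,0,0,0.05,0.304,0.096,1],[0.485,0,0,0.05,0.304,0.096,1],[0.485,0,0,0.05,0.304,0.096,1],[0.485,0,0,0.05,0.304,0.096,1]],
])

```text
clock: 3.3
tcp_pos: [0.5454, 0.1567, 0.1997]
orientation: [0.697, 0.119, 0.697, -0.12]
wrist_force: [-0.4, -0.9, 0.9]
finger_gap: 0.0853
```

Run:
```python
from h import *
env.read_camera("wrist")
s=env.get_state(); print(s["tcp_pos"],np.abs(s["qvel"]).max(), s["joint_pos"].round(2))
im,d=env.read_camera("wrist"); np.savez("w2.npz",im=im,d=d,p=s["tcp_pos"],q=s["orientation"]); cv2.imwrite("pics/w2.png",im[:,:,::-1])
T,K=wTc("wrist",s); P=cloud(d,T,K)
D=np.hypot(P[...,0]-.546,P[...,1]-.157)
m=(d>0)&(D<.05)&(P[...,2]>.042)&(P[...,2]<.056); q=P[m]; print("bar",q.mean(0),cv2.minAreaRect(q[:,:2].astype(np.float32)*1000))
m=(d>0)&(D<.12)&(P[...,2]>.005)&(P[...,2]<.012); q=P[m]; print("face",q.mean(0),cv2.minAreaRect(q[:,:2].astype(np.float32)*1000))
```

```text
[0.54554659 0.1559641  0.19998474] 0.01917157343167732 [ 0.14  0.31 -0.06  1.2  -0.    2.05]
bar [0.54772415 0.15570949 0.0484968 ] ((547.3270263671875, 153.91415405273438), (60.771202087402344, 13.618337631225586), 70.29834747314453)
face [0.54865464 0.15737988 0.00876174] ((547.149169921875, 153.8888702392578), (110.41639709472656, 180.4521484375), 70.48497772216797)
```

View pics/w2.png

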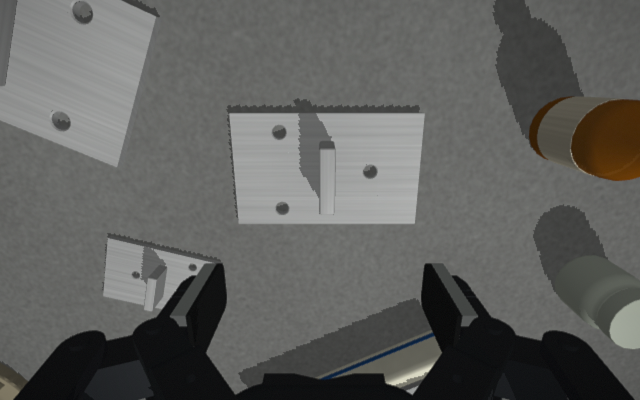

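The wrist view shows the middle plate with its hole pair on the left (−x) and the single hole on the right. The three views agree on a handle centre of about (0.547, 0.155), yaw −0.342. I'll descend now.

Run:
```python
from h import *
print(rel([.547,.1545,.026],-.342,0))
```

```text
[ 0.0012 -0.0003  0.001   0.1742 -0.0004  0.0016]
```

Request:
step_arm([
  [[0.001,0,0.001,0.05,0,0.002,1],[0.001,0,0.001,0.1,0,0.002,1],[0.001,0,0.001,0.14,0,0.002,1],[0.001,0,0.001,0.16,0,0.002,1],[0.001,0,0.001,0.174,0,0.002,1],[0.001,0,0.001,0.174,0,0.002,1],[0.001,0,0.001,0.174,0,0.002,1]],
], force=60)

```text
clock: 4.1
tcp_pos: [0.5479, 0.1533, 0.0268]
orientation: [0.697, 0.121, 0.697, -0.121]
wrist_force: [-0.0, 0.7, -0.0]
finger_gap: 0.0854
```

Run:
```python
from h import *
im,d=env.read_camera("wrist"); cv2.imwrite("pics/w3.png",im[:,:,::-1])
s=env.get_state(); print(s["tcp_pos"],s["wrist_force"]); print(rel([.547,.1545,.026],-.342,0))
```

```text
[0.54846399 0.15371813 0.02744403] [ 0.36706909 -0.7938984   0.51857563]
[-0.0017  0.0012 -0.0007  0.0014  0.0002 -0.0016]
```

View pics/w3.png

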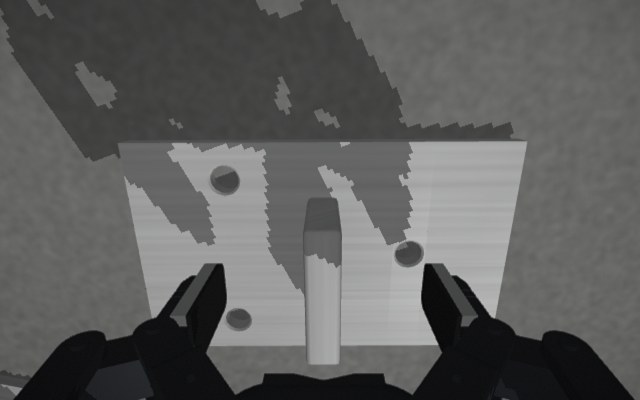

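The bar at (322,300) stands midway between the pads, so I'll close.

Request:
step_arm([
  [[0,0,0,0,0,0,0],[0,0,0,0,0,0,0],[0,0,0,0,0,0,0],[0,0,0,0,0,0,0],[0,0,0,0,0,0,0],[0,0,0,0,0,0,0],[0,0,0,0,0,0,0],[0,0,0,0,0,0,0],[0,0,0,0,0,0,0]],
], force=60)

```text
clock: 5.05
tcp_pos: [0.5487, 0.1539, 0.0277]
orientation: [0.697, 0.121, 0.696, -0.121]
wrist_force: [-0.6, 0.6, 5.1]
finger_gap: 0.0133
```

Request:
step_arm([
  [[0,0,0,-0.03,0,0,0],[0,0,0,-0.06,0,0,0],[0,0,0,-0.1,0,0,0],[0,0,0,-0.14,0,0,0],[0,0,0,-0.17,0,0,0],[0,0,0,-0.17,0,0,0]],
])

```text
clock: 5.65
tcp_pos: [0.5505, 0.1541, 0.2014]
orientation: [0.7, 0.122, 0.694, -0.12]
wrist_force: [1.6, 0.2, -3.7]
finger_gap: 0.0133
```

Run:
```python
from h import *
env.read_camera("wrist")
s=env.get_state(); print(s["tcp_pos"],s["wrist_force"],s["ft_torque"],s["finger_gap"],s["joint_pos"].round(2))
im,d=env.read_camera("wrist"); np.savez("w4.npz",im=im,d=d,p=s["tcp_pos"],q=s["orientation"]); cv2.imwrite("pics/w4.png",im[:,:,::-1])
T,K=wTc("wrist",s); Tt=env.get_calibration("wrist")["T_tool_cam"]; P=cloud(d,Tt,K) # tool frame
# plate face plane fit in tool frame
m=(d>0)&(P[...,0]>0.012)&(P[...,0]<0.05)&(abs(P[...,2])<.1)&(abs(P[...,1])<.07); q=P[m]; print(m.sum(),np.percentile(q[:,0],[2,25,50,75,98]).round(4))
for i in range(4):
    A=np.c_[q[:,1:],np.ones(len(q))]; c=np.linalg.lstsq(A,q[:,0],rcond=None)[0]; r=q[:,0]-A@c; q=q[abs(r)<max(.001,2*r.std())]
print("plane x = a*y+b*z+c",c,"rect (y,z)",cv2.minAreaRect(q[:,1:].astype(np.float32)*1000))
```

```text
[0.54923572 0.15385189 0.19853159] [ 0.07161751  0.99157962 -5.41171842] [-0.034579    0.0104817   0.00636156] 0.012982410348875002 [ 0.13  0.32 -0.06  1.19  0.    2.05]
56251 [0.0177 0.0186 0.019  0.0194 0.0211]
plane x = a*y+b*z+c [0.00119474 0.00135248 0.01895031] rect (y,z) ((-0.0250244140625, -0.3716278076171875), (180.9793243408203, 110.51676177978516), 89.91476440429688)
```

View pics/w4.png

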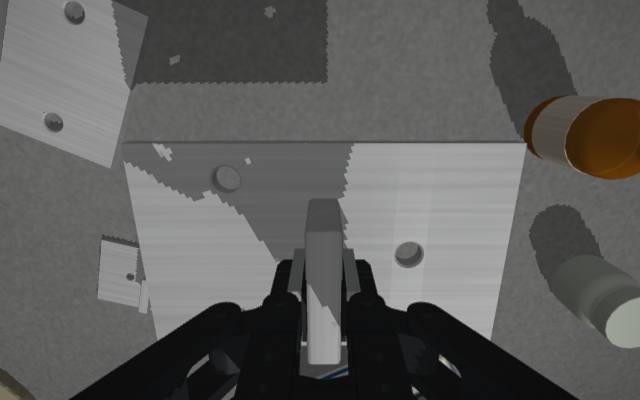

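The plate is held level, and its centre is within 0.4 mm of the TCP line. Its underside is 27 mm below the TCP and the weight reads about 5.4 N. Next I'll carry it above the station and look again.

Run:
```python
from h import *
print(rel([.4726,-.1652,.20],.1425,0)); print(rel([.4726,-.1652,.13],.1425,0))
```

```text
[-4.861e-01  8.000e-04 -3.000e-04 -3.600e-03 -3.256e-01  3.650e-02]
[-4.861e-01  8.000e-04 -3.000e-04  6.640e-02 -3.257e-01  3.640e-02]
```

Request:
step_arm([
  [[-0.06,0,0,-0.003,-0.04,0.004,0],[-0.12,0,0,-0.003,-0.08,0.009,0],[-0.18,0,0,-0.003,-0.12,0.013,0],[-0.24,0,0,-0.003,-0.16,0.018,0],[-0.3,0,0,-0.003,-0.2,0.022,0],[-0.36,0,0,-0.003,-0.24,0.027,0],[-0.42,0,0,-0.003,-0.28,0.031,0],[-0.486,0,0,-0.003,-0.31,0.035,0],[-0.486,0,0,0.02,-0.3255,0.0365,0],[-0.486,0,0,0.05,-0.3255,0.0365,0],[-0.486,0,0,0.066,-0.3255,0.0365,0],[-0.486,0,0,0.066,-0.3255,0.0365,0]],
])

```text
clock: 6.95
tcp_pos: [0.4686, -0.1633, 0.125]
orientation: [0.702, -0.048, 0.708, 0.052]
wrist_force: [0.3, 0.2, -4.4]
finger_gap: 0.0129
```

```bash
cat >> h.py <<'E'
def look(n):
    env.read_camera("wrist")
    s=env.get_state(); print("tcp",s["tcp_pos"].round(4),"F",s["wrist_force"].round(2),"M",s["ft_torque"].round(2),"gap",s["finger_gap"].round(4),"qv",np.abs(s["qvel"]).max().round(3), s["clock"])
    im,d=env.read_camera("wrist"); np.savez(n+".npz",im=im,d=d,p=s["tcp_pos"],q=s["orientation"]); cv2.imwrite(f"pics/{n}.png",im[:,:,::-1])
    return s,im,d
E
python3 - <<'E'
from h import *
s,im,d=look("w5")
print(rel([.4726,-.1652,.13],.1425,0))
im,d=env.read_camera("side"); cv2.imwrite("pics/s5.png",im[:,:,::-1])
E
```

```text
Traceback (most recent call last):
  File "h.py", line 28, in look
    s=env.get_state(); print("tcp",s["tcp_pos"].round(4),"F",s["wrist_force"].round(2),"M",s["ft_torque"].round(2),"gap",s["finger_gap"].round(4),"qv",np.abs(s["qvel"]).max().round(3), s["clock"])
                                                                                                                         ^^^^^^^^^^^^^^^^^^^^^
AttributeError: 'float' object has no attribute 'round'
```

```bash
sed -i 's/s\["finger_gap"\].round(4)/round(float(s["finger_gap"]),4)/; s/s\["clock"\])/round(float(s["clock"]),2))/' h.py
python3 - <<'E'
from h import *
s,im,d=look("w5")
print(rel([.4726,-.1652,.13],.1425,0))
im,d=env.read_camera("side"); cv2.imwrite("pics/s5.png",im[:,:,::-1])
E
```

```text
tcp [ 0.4713 -0.1644  0.1286] F [-0.08 -0.53 -4.44] M [ 0.02 -0.09 -0.01] gap 0.0133 qv 0.042 7.05
[ 0.0001 -0.0006 -0.0011 -0.0002 -0.0005  0.0002]
```

View pics/w5.png

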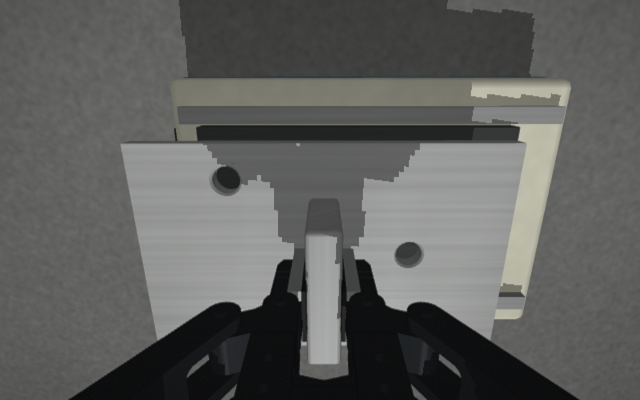

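View pics/s5.png

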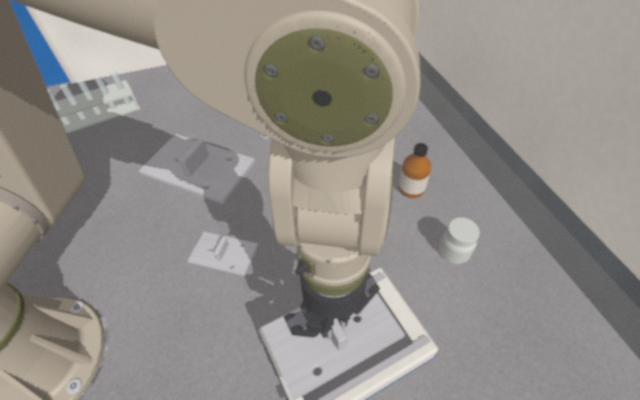

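Run:
```python
from h import *
z=np.load("w5.npz"); s={"tcp_pos":z["p"],"orientation":z["q"]}; d=z["d"]
T,K=wTc("wrist",s); P=cloud(d,T,K)
yaw=.1425; ax=np.array([np.cos(yaw),np.sin(yaw)]); ay=np.array([-ax[1],ax[0]])
t=z["p"][:2]; print("tcp",t@ax,t@ay)
g=z["im"].mean(2)
for r in (128,131,134): 
    row=g[r]; gr=np.gradient(cv2.GaussianBlur(row[None].astype(np.float32),(0,0),1)[0])
    print(r,[ (int(c),round(float(gr[c]),1)) for c in range(150,560) if abs(gr[c])>8 and abs(gr[c])==abs(gr[c-2:c+3]).max()])
for uv in [(197,131),(519,131)]:
    p=onplane(uv,T,K,.06); print("carr end",p[:2]@ax,p[:2]@ay)
for nm,lo,hi in [("housing",.046,.053),("rail/carr",.056,.066)]:
    q=P[(d>0)&(P[...,2]>lo)&(P[...,2]<hi)]; q=q[np.hypot(q[:,0]-.493,q[:,1]+.158)<.16]
    print(nm,len(q),np.percentile(q[:,2],[5,50,95]).round(4),"x",np.percentile(q[:,:2]@ax,[.2,1,99,99.8]).round(4),"y",np.percentile(q[:,:2]@ay,[.2,1,99,99.8]).round(4))
# column profile at u=300, heights
for v in range(72,150,3): p=P[v,350]; print(v,(p[:2]@ax).round(4),(p[:2]@ay).round(4),p[2].round(4),g[v,350].round(0))
```

```text
tcp 0.44321533430788473 -0.22963293523840383
128 [(173, -11.3), (176, 13.4), (196, -27.1), (520, 39.5)]
131 [(173, -16.5), (176, 19.0), (196, -26.2), (519, 42.0)]
134 [(177, 19.2), (196, -25.9), (519, 39.3)]
carr end 0.3683089708908986 -0.17555775284897848
carr end 0.5554831052251837 -0.17558482117577362
housing 17207 [0.0483 0.0505 0.0517] x [0.3516 0.3532 0.5869 0.5876] y [-0.3122 -0.307  -0.1463 -0.1462]
rail/carr 11629 [0.0562 0.0577 0.0615] x [0.3577 0.3611 0.579  0.5811] y [-0.2987 -0.2954 -0.1617 -0.1617]
72 0.4607 -0.1414 0.0009 62.0
75 0.4608 -0.1434 0.0004 63.0
78 0.4577 -0.1462 0.0457 95.0
81 0.4576 -0.1479 0.0482 116.0
84 0.4575 -0.1496 0.0499 117.0
87 0.4576 -0.1513 0.049 119.0
90 0.4575 -0.153 0.0511 119.0
93 0.4575 -0.1546 0.0507 119.0
96 0.4576 -0.1563 0.051 119.0
99 0.4577 -0.1581 0.0499 120.0
102 0.4576 -0.1597 0.0513 121.0
105 0.4578 -0.1615 0.0495 120.0
108 0.4573 -0.1628 0.0573 88.0
111 0.4573 -0.1645 0.0574 88.0
114 0.4573 -0.1661 0.0579 91.0
117 0.4574 -0.1678 0.0574 89.0
120 0.4575 -0.1696 0.0567 85.0
123 0.4575 -0.1713 0.0567 90.0
126 0.4573 -0.1727 0.06 27.0
129 0.4573 -0.1744 0.0603 35.0
132 0.4574 -0.1761 0.0607 35.0
135 0.4574 -0.1778 0.0605 33.0
138 0.4575 -0.1796 0.0598 35.0
141 0.4542 -0.1743 0.1051 71.0
144 0.4539 -0.175 0.1095 94.0
147 0.454 -0.1765 0.1084 96.0
```

The visible edges give the station's y centre as about −0.231 and the carriage centre as x 0.462, both in station axes. The housing middle is at about 0.4685. The plate is now 25 mm to −x of the housing middle. I'll lower it gently; contact should come at TCP z ≈ 0.0945.

Request:
step_arm([
  [[0,-0.001,-0.001,0.01,-0.001,0,0],[0,-0.001,-0.001,0.018,-0.0012,0,0],[0,-0.001,-0.001,0.025,-0.0012,0,0],[0,-0.001,-0.001,0.029,-0.0012,0,0],[0,-0.001,-0.001,0.03,-0.0012,0,0],[0,-0.001,-0.001,0.03,-0.0012,0,0],[0,-0.001,-0.001,0.03,-0.0012,0,0]],
])

```text
clock: 7.85
tcp_pos: [0.4733, -0.1663, 0.1008]
orientation: [0.706, -0.051, 0.704, 0.05]
wrist_force: [0.3, 0.3, -4.9]
finger_gap: 0.0128
```

```bash
cat >> h.py <<'E'
yaw=.1425; ax=np.array([np.cos(yaw),np.sin(yaw)]); ay=np.array([-ax[1],ax[0]])
def meas(n):
    s,im,d=look(n); T,K=wTc("wrist",s); P=cloud(d,T,K); t=s["tcp_pos"][:2]
    print("tcp ax,ay",(t@ax).round(4),(t@ay).round(4),"rel",rel(s["tcp_pos"],yaw,0,s)[:3])
    return s,im,d,T,K,P
def plate(P,d,lo,hi):
    m=(d>0)&(P[...,2]>lo)&(P[...,2]<hi)&(np.hypot(P[...,0]-.476,P[...,1]+.162)<.12); q=P[m]
    # keep the connected plate face: plane fit
    for i in range(5):
        A=np.c_[q[:,:2],np.ones(len(q))]; c=np.linalg.lstsq(A,q[:,2],rcond=None)[0]; r=q[:,2]-A@c; q=q[abs(r)<max(.0012,2*r.std())]
    rect=cv2.minAreaRect(q[:,:2].astype(np.float32)*1000); cc=np.array(rect[0])/1000
    print("plate n",len(q),"tilt",c[:2].round(4),"zmean",q[:,2].mean().round(4),"c ax,ay",(cc@ax).round(4),(cc@ay).round(4),"size",np.round(rect[1],1),"ang",round(rect[2],2))
E
python3 - <<'E'
from h import *
s,im,d,T,K,P=meas("w6"); plate(P,d,.09,.12)
E
```

```text
tcp [ 0.4734 -0.1663  0.1009] F [-0.55  0.13 -4.87] M [ 0.03 -0.02 -0.02] gap 0.0135 qv 0.002 7.9
tcp ax,ay 0.445 -0.2319 rel [0.0002 0.0024 0.0013]
plate n 2550 tilt [ 0.0076 -0.051 ] zmean 0.1092 c ax,ay 0.4435 -0.2274 size [52.6 37.5] ang 75.39
```

View pics/w6.png

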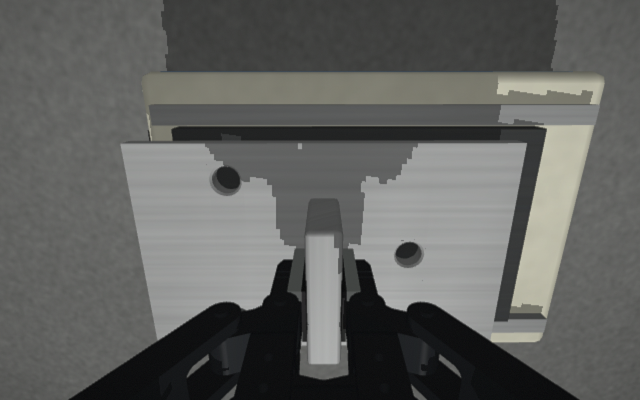

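Request:
step_arm([
  [[0,0.0024,0.0013,0.003,0.0008,-0.001,0],[0,0.0024,0.0013,0.005,0.0008,-0.001,0],[0,0.0024,0.0013,0.005,0.0008,-0.001,0],[0,0.0024,0.0013,0.005,0.0008,-0.001,0]],
])

```text
clock: 8.35
tcp_pos: [0.4722, -0.1656, 0.0958]
orientation: [0.705, -0.05, 0.705, 0.05]
wrist_force: [-0.3, -0.0, -3.7]
finger_gap: 0.013
```

Run:
```python
from h import *
s,im,d,T,K,P=meas("w7"); plate(P,d,.08,.094)
yl=(P[...,:2]@ay)
for u in (300,400,480):
    g=im.mean(2)[:,u]
    print(u,[(v,round(float(P[v,u,:2]@ay),4),round(float(P[v,u,2]),4),int(g[v])) for v in range(118,150,2)])
```

```text
tcp [ 0.4723 -0.1657  0.0959] F [-0.93  0.49 -4.3 ] M [-0.01  0.03  0.05] gap 0.0133 qv 0.002 8.4
tcp ax,ay 0.444 -0.2311 rel [ 0.0002 -0.      0.    ]
plate n 462 tilt [ 0.0184 -0.1687] zmean 0.0896 c ax,ay 0.4428 -0.2132 size [37.5 25.7] ang 8.74
300 [(118, -0.167, 0.0569, 91), (120, -0.168, 0.0565, 89), (122, -0.1691, 0.0558, 87), (124, -0.17, 0.0564, 86), (126, -0.1708, 0.0573, 86), (128, -0.1725, 0.0514, 109), (130, -0.1727, 0.0577, 27), (132, -0.1733, 0.0604, 34), (134, -0.1741, 0.0617, 35), (136, -0.1752, 0.0612, 35), (138, -0.1761, 0.0617, 33), (140, -0.1771, 0.0615, 53), (142, -0.1758, 0.0749, 79), (144, -0.1766, 0.0757, 151), (146, -0.1773, 0.077, 112), (148, -0.1786, 0.0748, 97)]
400 [(118, -0.1671, 0.0565, 90), (120, -0.1679, 0.0574, 89), (122, -0.169, 0.0567, 87), (124, -0.1699, 0.0571, 87), (126, -0.1708, 0.058, 89), (128, -0.1725, 0.0515, 110), (130, -0.1727, 0.0578, 29), (132, -0.1733, 0.0607, 35), (134, -0.1744, 0.0595, 36), (136, -0.1753, 0.0605, 35), (138, -0.1761, 0.0612, 35), (140, -0.1758, 0.0694, 54), (142, -0.1758, 0.075, 76), (144, -0.1765, 0.0765, 96), (146, -0.1774, 0.0766, 99), (148, -0.1783, 0.0762, 100)]
480 [(118, -0.1669, 0.0587, 86), (120, -0.168, 0.0566, 86), (122, -0.169, 0.0564, 85), (124, -0.1699, 0.0571, 85), (126, -0.1708, 0.0575, 88), (128, -0.1727, 0.0501, 108), (130, -0.1729, 0.0565, 28), (132, -0.1734, 0.0601, 35), (134, -0.1742, 0.0611, 37), (136, -0.1752, 0.0609, 36), (138, -0.1763, 0.0605, 34), (140, -0.1759, 0.069, 62), (142, -0.1758, 0.0752, 80), (144, -0.1763, 0.0778, 151), (146, -0.1773, 0.077, 156), (148, -0.1783, 0.0761, 159)]
```

The gap between the plate and carriage edges is 3.0 mm (expected 58−55), equal across three columns. So y and yaw are aligned to within a few tenths of a millimetre. I'll lower the last 1.5 mm.

Request:
step_arm([
  [[0,0,0,0.0005,0,0,0],[0,0,0,0.001,0,0,0],[0,0,0,0.001,0,0,0]],
])

```text
clock: 8.75
tcp_pos: [0.4723, -0.1657, 0.0948]
orientation: [0.705, -0.05, 0.705, 0.05]
wrist_force: [-0.6, 0.1, -4.4]
finger_gap: 0.013
```

Request:
step_arm([
  [[0,0,0,0.0005,0,0,0],[0,0,0,0.0005,0,0,0]],
])

```text
clock: 8.95
tcp_pos: [0.4723, -0.1657, 0.0947]
orientation: [0.705, -0.051, 0.705, 0.05]
wrist_force: [-1.5, 0.7, 0.3]
finger_gap: 0.0133
```

Contact came at TCP z 0.0947 as expected: Fz rose from −4.4 to +0.3 N, so the pins now carry the plate. I'll slacken the jaws so that it rests freely.

Request:
step_arm([
  [[0,0,0,0,0,0,0],[0,0,0,0,0,0,0.27],[0,0,0,0,0,0,0.27],[0,0,0,0,0,0,0.27],[0,0,0,0,0,0,0.27],[0,0,0,0,0,0,0.27]],
])

```text
clock: 9.55
tcp_pos: [0.4725, -0.1658, 0.0948]
orientation: [0.705, -0.051, 0.705, 0.05]
wrist_force: [0.1, 0.2, -0.4]
finger_gap: 0.0231
```

Run:
```python
from h import *
s,im,d,T,K,P=meas("w8"); plate(P,d,.066,.085)
```

```text
tcp [ 0.4724 -0.1658  0.0948] F [-0.14  0.74 -0.72] M [-0.05 -0.    0.01] gap 0.0229 qv 0.001 9.6
tcp ax,ay 0.4441 -0.2312 rel [0.0002 0.0004 0.0004]
plate n 52019 tilt [-0.0007  0.0001] zmean 0.0758 c ax,ay 0.4431 -0.231 size [181.1 110.6] ang 8.16
```

View pics/w8.png

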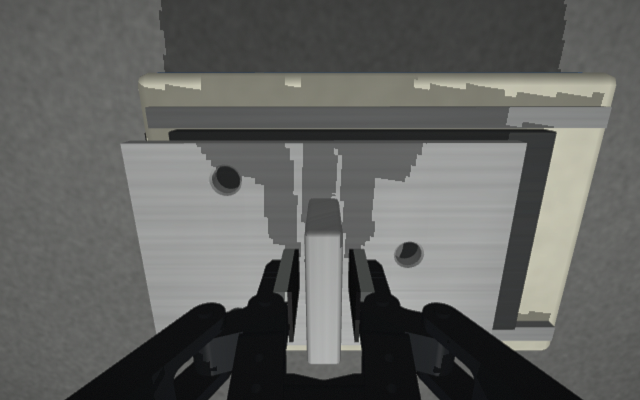

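The plate rests freely and level on the tips: top at 75.8 mm, tilt below 0.001, and 25 mm to −x of the housing middle. I'll push it gently along +x with the loose jaws. That means about 4.8 mm of free travel and then roughly 18 mm of sliding.

Request:
step_arm([
  [[0,0,0,0,0,0.002,0.27],[0,0,0,0,0,0.004,0.27],[0,0,0,0,0,0.005,0.27],[0,0,0,0,0,0.006,0.27],[0,0,0,0,0,0.007,0.27],[0,0,0,0,0,0.008,0.27],[0,0,0,0,0,0.009,0.27],[0,0,0,0,0,0.01,0.27],[0,0,0,0,0,0.011,0.27],[0,0,0,0,0,0.012,0.27],[0,0,0,0,0,0.013,0.27]],
])

```text
clock: 10.75
tcp_pos: [0.4854, -0.1639, 0.0947]
orientation: [0.705, -0.051, 0.705, 0.05]
wrist_force: [-2.1, 0.4, 0.3]
finger_gap: 0.0229
```

Run:
```python
from h import *
s,im,d,T,K,P=meas("w9"); plate(P,d,.066,.085)
```

```text
tcp [ 0.4855 -0.1639  0.0947] F [-1.37 -0.76 -0.1 ] M [-0.01  0.38  0.04] gap 0.0232 qv 0.003 10.8
tcp ax,ay 0.4573 -0.2312 rel [0.0003 0.0005 0.0002]
plate n 52351 tilt [-0.0011  0.0001] zmean 0.0757 c ax,ay 0.4516 -0.231 size [181.1 110.6] ang 8.09
```

View pics/w9.png

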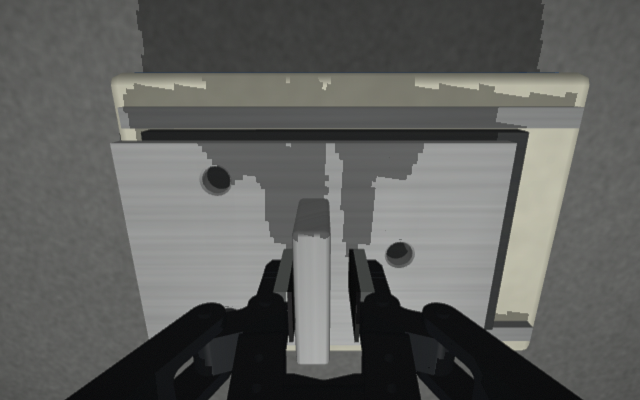

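The plate slides with it at about 2 N, still level and aligned, now at x 0.4516. About 10 mm remain.

Request:
step_arm([
  [[0,0,0,0,0,0.001,0.27],[0,0,0,0,0,0.002,0.27],[0,0,0,0,0,0.003,0.27],[0,0,0,0,0,0.004,0.27],[0,0,0,0,0,0.005,0.27],[0,0,0,0,0,0.006,0.27],[0,0,0,0,0,0.0065,0.27],[0,0,0,0,0,0.007,0.27],[0,0,0,0,0,0.007,0.27]],
])

```text
clock: 11.75
tcp_pos: [0.493, -0.163, 0.0949]
orientation: [0.706, -0.051, 0.705, 0.05]
wrist_force: [0.4, -0.9, 0.5]
finger_gap: 0.0229
```

Run:
```python
from h import *
s,im,d,T,K,P=meas("w10"); plate(P,d,.062,.085)
```

```text
tcp [ 0.4929 -0.163   0.0949] F [-0.59 -0.49  0.53] M [ 0.01  0.04 -0.02] gap 0.0231 qv 0.003 11.8
tcp ax,ay 0.4648 -0.2313 rel [0.0004 0.0014 0.0006]
plate n 50084 tilt [-0.0009 -0.0001] zmean 0.0688 c ax,ay 0.4621 -0.2305 size [181.2 110.2] ang 8.17
```

The plate dropped home: its top went from 75.7 to 68.8 mm, level, at x 0.462, and no force is left. I'll open and withdraw straight up.

Request:
step_arm([
  [[0,0,0,0,0,-0.002,0.4],[0,0,0,0,0,-0.0025,0.6],[0,0,0,0,0,-0.0025,0.6],[0,0,0,-0.02,0,-0.0025,0.6],[0,0,0,-0.05,0,-0.0025,0.6],[0,0,0,-0.1,0,-0.0025,0.6],[0,0,0,-0.14,0,-0.0025,0.6],[0,0,0,-0.14,0,-0.0025,0.6],[0,0,0,-0.14,0,-0.0025,0.6]],
])

```text
clock: 12.75
tcp_pos: [0.4908, -0.1636, 0.2359]
orientation: [0.707, -0.051, 0.704, 0.05]
wrist_force: [-0.3, -0.4, -0.6]
finger_gap: 0.051
```

Run:
```python
from h import *
s,im,d,T,K,P=meas("w11"); plate(P,d,.062,.075)
q=P[(d>0)&(P[...,2]>.046)&(P[...,2]<.053)]; q=q[np.hypot(q[:,0]-.493,q[:,1]+.158)<.16]
print("housing x",np.percentile(q[:,:2]@ax,[.1,.5,99.5,99.9]).round(4),"y",np.percentile(q[:,:2]@ay,[.1,.5,99.5,99.9]).round(4))
q=P[(d>0)&(P[...,2]>.095)&(P[...,2]<.12)&(np.hypot(P[...,0]-.49,P[...,1]+.162)<.06)]; c=q.mean(0); print("bar top",c.round(4),(c[:2]@ax).round(4),(c[:2]@ay).round(4))
im,d=env.read_camera("side"); cv2.imwrite("pics/s11.png",im[:,:,::-1])
```

```text
tcp [ 0.49   -0.1632  0.2345] F [-0.26  0.59  0.19] M [-0.02  0.02 -0.01] gap 0.0513 qv 0.031 12.8
tcp ax,ay 0.4618 -0.2311 rel [0.0004 0.0012 0.0004]
plate n 20067 tilt [-0.0007 -0.0001] zmean 0.0688 c ax,ay 0.4619 -0.2305 size [180.3 109.9] ang 8.15
housing x [0.3501 0.3512 0.5871 0.5876] y [-0.3132 -0.3129 -0.1465 -0.1465]
bar top [ 0.4896 -0.1597  0.1083] 0.462 -0.2276
```

View pics/w11.png

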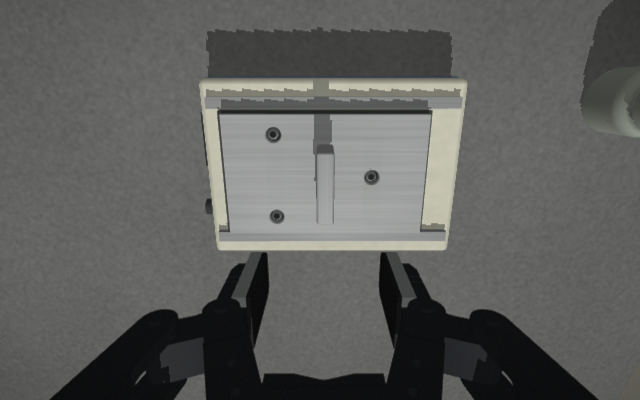

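View pics/s11.png

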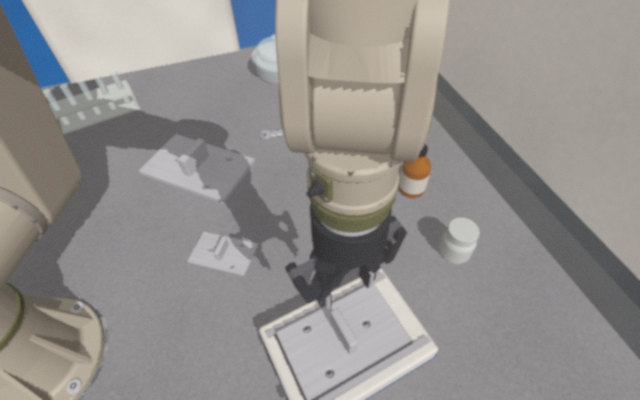

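The wrist picture shows all three pins standing in the holes, at (273,134), (277,216) and (371,177). The plate is flush, the gripper is clear, and the bottle, jar and spanner are where they were. I'll hand in.

```bash
python3 -c "
from workcell import env
print(env.hand_in(), env.get_state()['clock'])"
```

```text
the job is handed in; nothing more can be done
the job is handed in; nothing more can be done
```

The cover plate lies flush on the carriage with all three pins in its holes, and the gripper has let go. I handed the job in at about 13 s; it reports no verdict.

**What I did:** I gripped the middle-sized plate (181 x 111 mm) by its bar. I set it level on the pin tips 25 mm to −x of the housing middle; contact came at about 5 N. Then I loosened the jaws and pushed the plate towards the single pin with a force of about 2 N. It dropped 7 mm by itself after about 19 mm of sliding.

**Last checks:**
- **Height:** The plate's top is at 68.8 mm, where 68 is expected.
- **Tilt:** It is below 0.001 rad.
- **Yaw:** It is within about 0.001 rad of the station's.
- **y:** It is within about 1 mm of the station's centre line.
- **x:** The plate lies about 7 mm to −x of the housing middle, which is where the carriage is clamped.
- **Bystanders:** In the side picture the bottle and jar look unmoved. The arm hides part of the spanner there, but it was never approached.

**Disagreements:**
- The top camera put the station about 4 mm away in y from where the wrist camera did. I relied on the wrist camera and the gap between plate and carriage edges, which read 3.0 mm as expected.
- The carriage offset came out between −6 and −8 mm depending on the view.
- My final bar-top reading was 3 mm off the plate's centre in y, probably because that point set included the bar's side as well as its top.

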